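# Fit the clamp bar on a coffee sieve shaker

### The arm

A 6-joint arm with a two-finger parallel gripper is mounted at the origin on the work surface. World frame = base frame: x ahead of the robot, y to its left, z up, the work surface at z = 0. Lengths are in m, angles in degrees, forces in N, time in s.
With the tool pointing down it reaches from about 0.4 to 0.925 m from the base axis. Payload 12.5 kg.
Tool frame: the origin (TCP) lies at the very end of the fingers, on their centre line; the grasp point (between the pads) lies 19 mm behind it; z points along the fingers, y is the line along which they close (so a half turn about z gives the same grasp; the last joint's range is limited). The gripper opens to 95 mm and grips with 3 to 60 N. Pads are 20 mm wide; open, the fingers measure 119 mm over their backs; the gripper's body (75 mm by 180 mm) begins 59 mm behind the grasp point.
Start: joints at [-80.592, 28.126, 89.318, -0, 62.55, -6.05], TCP at [0.167, -0.602, 0.215] pointing down, gripper open.
Joint ranges: [-177.58, 177.58], [-47.91, 125.51], [2.72, 160], [-65.01, 245.01], [3.68, 167.84], [-153.87, 153.87]. Speed limits (degrees/s): [127.2, 127.2, 159.86, 180, 180, 180].

### API

Orientations are given as [roll, pitch, yaw] about the fixed x, y, z axes, in that order (R = Rz(yaw) Ry(pitch) Rx(roll)).
In Python, from station import manip gives the robot as it stands.
- The arm moves only by the tool servo_tool, never from a script. Its argument "deltas" is a list of rows, each a list of 6 numbers: the shift along the tool's x, y, z in units of 600 mm (1.0 is 600 mm), then the turn, a rotation vector about the tool's x, y, z in units of 0.1 rad (1.0 is 0.1 rad). A call has 1 to 5 rows; each row shifts and turns the commanded pose from where the row before left it, along the tool's axes as they then stand; what a row does not reach is not made up. A row lasts 1/12 s, in which the tool goes at most 41.7 mm and 7.16 degrees, less where a joint would pass 70% of its speed; a pose out of reach is approached as far as the arm can. A call with a number of a shift or a turn outside -1 to 1 is refused whole. A call with a gripper value outside its range is refused whole. "jaw" is the opening, from -1 (shut) to 1 (fully open), set as the call begins (left out, the last holds). The fingers move at their own pace and stop on an object; "force" is the grip in N (left out, the last holds). Time passes only in rows, so rows that do not move let the fingers close. It gives the time, the measured TCP pose, the force, the opening and the grip force at its end, in the units of the state.
- manip.sense(): the state, without advancing time (a new reading comes with each control period).
- manip.camera(name): name is "scene" or "top" or "wrist"; returns (picture, depth): 420x560x3 uint8, blue, green, red; 420x560 float32, m along the optical axis (not along the pixel's ray), 0 where there is no reading.
- manip.calibration(name): a dict with "fov_y" (degrees; the focal length in pixels is half the picture's height over the tangent of half this angle, whatever the lens; pixels are square), "cx", "cy" (the principal point, pixels), "view" (4x4, takes a point from world to camera coordinates); the wrist camera has in their place "mount" (4x4, takes a point from camera to tool coordinates, whose origin is the TCP and whose axes are the flange's). Camera axes: x right, y up, looking along -z (the intrinsics and any distortion apply to the point x, -y, -z); pixel columns grow to the right and rows downward; lengths in m; the calibration is good to about 2 mm. A picture is of the moment at which its call begins: read the wrist's pose just before it. calibration takes no time and is no camera call.
- manip.hand_in(): hands the job in; it is judged then, once.
The state is a dict: "t": time; "joints": joint angles; "joint_vel": joint speeds; "tau": joint torques, N m; "position": TCP position; "eef_rot": TCP orientation; "ft_force": force on the tool from outside, world axes, zero at the start; "moment": the same for the moment, N m; "finger_gap": finger opening in m; "grip_force": force on a finger pad.
Only numpy, scipy, OpenCV 4.12 (cv2) and the standard library are available. Lean on these libraries where they do the work, as an engineer would, in place of code of your own. Each camera call takes 0.05 s, during which the arm holds its last target. There are 200 camera calls.

### The job

Fit the orange-handled clamp bar to the sieve shaker: feel for the two upright rods with its holes, lower it level over them, easing it sideways as they guide it so that it never binds or forces them, then press it gently down, pushing the sieve stack with it, until the bar sits flush on both dark shoulders. Leave it there, let go, and leave the brush and the brass weight where they are.

Things in the scene. Friction and masses are not known exactly. Their poses are not given: they have to be found in the camera images.
- shaker: Sieve shaker fixed to the counter: green housing 190 x 300 mm, 50 mm high; origin at the centre of its underside, z up, y along its long side. On it at y = -100 and +100 mm stand two dark pillars, 32 mm diameter, whose flat tops (the shoulders) are 95 mm above the counter; a steel rod rises from each. Keep the force of the bar on any part of it below 60 N.
- rod_a (a point): Centre of the shoulder at y = -100 mm; axes as the shaker's. The 12 mm rod here ends 130 mm above it, its last 3 mm tapering to a flat tip 9.6 mm wide. Both rods, always parallel and 200 mm apart, share two stiff errors that are not measured: an offset of up to 6 mm either way along the shaker's y, and a lean of up to 2.6 degrees towards its +x or -x (up to 6 mm in x at the tips).
- rod_b (a point): Centre of the other shoulder, at y = +100 mm; its rod is the same, with the same offset and lean.
- seat (a point): Fixed point midway between the shoulders, at their height; axes as the shaker's. Here, between the rods, is a round sieve stack, 154 mm diameter, with a blue lid whose top starts 6 to 14 mm above this point (not measured). Pushed down by the bar it yields with a steady drag, about 10 N on it (4 to 5 N of that is the bar's own weight), and stays where it is left.
- bar: Loose clamp bar lying flat on the counter, about 0.45 kg: aluminium, 240 mm along its y, 44 mm along its x, 16 mm thick; origin at the centre of its underside, z up. Two plain through holes of 14.5 mm diameter at y = -100 and +100 mm. In the middle of its top stands an orange handle block, 18 mm thick along x, 70 mm along y, from 16 to 64 mm above the underside. Either way round fits.
- handle (a point): Centre of the orange handle at a good gripping height, 44 mm above the bar's underside; axes as the bar's (the handle is 18 mm thick along x).
- weight: Small upright brass calibration weight, 26 mm diameter, 50 mm high, to be left alone; origin at the centre of its underside.
- brush: Hand brush lying on the counter, to be left alone; origin at the middle of its underside.
Things that resemble listed ones, but are neither listed nor needed, are in the scene too. Several things have the shape of the bar; the one meant has the colours described above.

How it is judged (in metres and radians):
On the way, in this order (a step that is already met when the one before it is completed fails the run):
1. the bar has been lifted off the counter, level, above the rods (height (world z) of bar above 0.222 m and angle between bar's own z axis and vertical below 0.12 rad), for 0.1 s.
2. both rods stand through the bar's holes, the bar level and part-way down (z of bar in the frame of seat between 0.016 and 0.1 m and horizontal distance between bar and seat below 0.012 m and angle between the y axis of bar and the y axis of shaker, either way round below 0.06 rad and angle between bar's own z axis and vertical below 0.06 rad), for 0.2 s.
3. the bar is pressed home on both shoulders (z of bar in the frame of seat between -0.003 and 0.003 m and horizontal distance between bar and seat below 0.01 m and angle between the y axis of bar and the y axis of shaker, either way round below 0.05 rad and angle between bar's own z axis and vertical below 0.03 rad), for 0.2 s.
At the end, for the whole second after the job is handed in: The bar lies flush on both shoulders with the rods through its holes: underside within 3 mm of shoulder height, centre within 10 mm of the seat point, along the shaker's y within 0.05 rad, tilted less than 0.03 rad, at rest and released (all of step 3 and linear speed of bar below 0.01 m/s and contact force between the fingers and bar below 0.1 N); the robot touches nothing.
It fails at once if the bar is forced against the shaker's rods, stack or shoulders with 60 N or more (binding, ramming, dropping) (contact force between bar and shaker above 60 N).
It fails at once if the gripper or arm strikes the shaker (contact force between any of the arm, the fingers and shaker above 10 N).
It fails at once if the brush or the brass weight is displaced by more than 20 mm (distance of any of weight, brush from where it was at the start of the episode above 0.02 m).
It also fails if it takes over 72 s, if anything falls off the work surface, if the arm or the gripper's body presses on something with over 40 N, if the wrist force passes 120 N, or if a joint passes its speed limit or range.

## Working session

There is one attempt and no reset: what is moved stays moved. The work goes in short steps, Python scripts to look and compute and a tool call to move; the robot and the scene stay as the last step left them, time stands still between calls to the robot, and variables do not carry over. Pictures are saved under pics/ and viewed, at most 10 in all, crops included, and the job is handed in when it is done.

Besides the shell and the picture viewer there is one more tool, called after "Call:" by a JSON object that holds its "method" and its "body". servo_tool: Moves the arm, as the interface text tells. Shifts and turns lie within -1 to 1; 1 stands for 600 mm of shift or 0.1 rad of turn. Its arguments: {"type":"object","properties":{"deltas":{"type":"array"},"jaw":{"type":"number"},"force":{"type":"number"}},"required":["deltas"]}

```bash
mkdir -p pics; python3 - <<'E'
from station import manip
import cv2,numpy as np
print(manip.sense())
for n in("scene","top"):
    p,d=manip.camera(n); cv2.imwrite(f"pics/{n}0.png",p); np.save(f"pics/{n}0.npy",d)
    print(n,manip.calibration(n))
print(manip.calibration("wrist"))
E
ls
```

```text
{'t': 0.0, 'joints': array([-8.05907946e+01,  2.81643379e+01,  8.93513903e+01, -1.24890083e-03,
        6.25495733e+01, -6.05080766e+00]), 'joint_vel': array([ 0.04598521,  0.04856423,  0.06529434, -0.05182902, -0.01975535,
        0.01463221]), 'tau': array([-1.55285801e-03, -6.12649727e+01, -2.58191818e+01,  6.91679539e-02,
        4.81370639e-02, -8.39010977e-05]), 'position': array([ 0.1665743 , -0.60212725,  0.21405208]), 'eef_rot': array([-1.79934946e+02, -5.78199421e-03,  1.54605861e+01]), 'ft_force': array([ 0.71612012,  0.11753933, -0.97122062]), 'moment': array([0.01122845, 0.02967718, 0.06943992]), 'grip_force': 0.0, 'finger_gap': 0.09527194459481413}
scene {'fov_y': 53.420874649662736, 'cx': 269.41208497359287, 'cy': 205.90383881430165, 'view': array([[ 0.78734634,  0.61633683,  0.01465086, -0.43388106],
       [-0.34829895,  0.42507872,  0.8354615 ,  0.07655504],
       [ 0.50869793, -0.66290044,  0.54935365, -1.26422859],
       [ 0.        ,  0.        ,  0.        ,  1.        ]])}
top {'fov_y': 52.63615597318858, 'cx': 279.60220217029854, 'cy': 212.43724247789007, 'view': array([[ 0.02183399, -0.99958814, -0.01862337,  0.06355018],
       [ 0.98525787,  0.01835205,  0.17008861, -0.49727965],
       [-0.16967678, -0.02206253,  0.98525278, -1.06841442],
       [ 0.        ,  0.        ,  0.        ,  1.        ]])}
{'fov_y': 59.28120636151202, 'cx': 284.4759936716901, 'cy': 205.09798354918763, 'mount': array([[-8.73628433e-04,  9.64263738e-01,  2.64942788e-01,
         7.51489072e-02],
       [ 9.99999558e-01,  7.50474249e-04,  5.66057843e-04,
         2.65816205e-05],
       [ 3.46996312e-04,  2.64943165e-01, -9.64263967e-01,
        -1.69239607e-01],
       [ 0.00000000e+00,  0.00000000e+00,  0.00000000e+00,
         1.00000000e+00]])}
pics
```

View pics/top0.png

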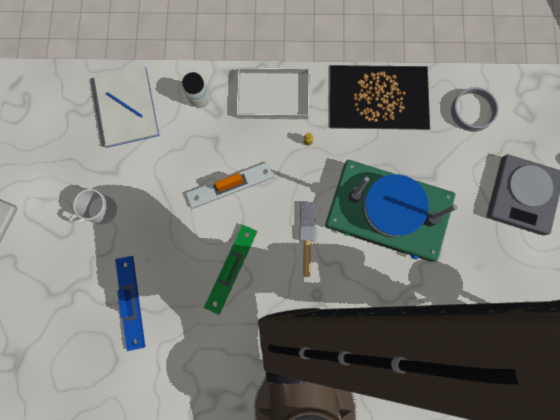

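View pics/scene0.png

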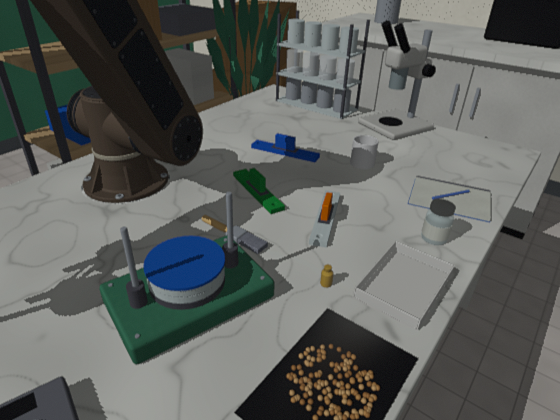

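The top view has three bars: silver with an orange handle at (230,184), green at (231,268) and blue at (130,303). By the description I choose the one at (230,184). The shaker is at (392,210) with rod tips near (363,182) and (450,210). The brass weight is at (308,139) and the brush at (307,238).

```bash
cat > h.py <<'E'
import numpy as np,cv2
from station import manip
from scipy.spatial.transform import Rotation as R
def K(c): 
    f=210/np.tan(np.radians(c["fov_y"]/2)); return f,c["cx"],c["cy"]
def c2w(n,s=None):
    c=manip.calibration(n)
    if n!="wrist": return np.linalg.inv(c["view"])
    T=np.eye(4); T[:3,:3]=R.from_euler("xyz",s["eef_rot"],degrees=True).as_matrix(); T[:3,3]=s["position"]
    return T@c["mount"]
def cloud(n,d,s=None):
    f,cx,cy=K(manip.calibration(n)); v,u=np.mgrid[:420,:560]
    P=np.stack([(u-cx)/f*d,-(v-cy)/f*d,-d,np.ones_like(d)],-1)@c2w(n,s).T
    P=P[...,:3]; P[d==0]=np.nan; return P
def proj(n,p,s=None):
    f,cx,cy=K(manip.calibration(n)); q=np.linalg.inv(c2w(n,s))@np.r_[p,1]
    return cx+f*q[0]/-q[2], cy-f*q[1]/-q[2]
E
python3 - <<'E'
from h import *
for n in("top","scene"):
    p=cv2.imread(f"pics/{n}0.png"); d=np.load(f"pics/{n}0.npy"); P=cloud(n,d)
    h=cv2.cvtColor(p,cv2.COLOR_BGR2HSV)
    z=P[...,2]; X=P[...,0];Y=P[...,1]
    print(n,"counter",np.nanmedian(z[(h[...,1]<30)&(abs(z)<.02)]))
    om=(h[...,0]<14)&(h[...,1]>180)&(h[...,2]>120)&(z>.02)&(z<.09)
    q=P[om]; print("orange",len(q),np.median(q,0),q.min(0),q.max(0))
    c0=np.median(q,0)
    bm=(np.hypot(X-c0[0],Y-c0[1])<.14)&(z>.009)&(z<.024)
    nl,l,st,ce=cv2.connectedComponentsWithStats(bm.astype(np.uint8)); k=1+np.argmax(st[1:,4])
    q=P[l==k]; r=cv2.minAreaRect(q[:,:2].astype(np.float32)*1000); print("bar",len(q),r,np.median(q[:,2]))
    gm=(h[...,0]>60)&(h[...,0]<90)&(h[...,1]>100)&(z>.04)&(z<.06)
    nl,l,st,ce=cv2.connectedComponentsWithStats(gm.astype(np.uint8)); k=1+np.argmax(st[1:,4])
    q=P[l==k]; r=cv2.minAreaRect(q[:,:2].astype(np.float32)*1000); print("housing",len(q),r,np.median(q[:,2]))
    hc=np.array(r[0])/1000
    near=np.hypot(X-hc[0],Y-hc[1])<.16
    bl=near&(h[...,0]>100)&(h[...,0]<125)&(h[...,1]>150)&(z>.08)&(z<.13)
    q=P[bl]; print("lid",len(q),np.median(q,0),cv2.minEnclosingCircle(q[:,:2].astype(np.float32)*1000))
    hi=near&(z>.14)&(z<.26); nl,l,st,ce=cv2.connectedComponentsWithStats(hi.astype(np.uint8))
    for k in range(1,nl):
        if st[k,4]>20:
            q=P[l==k]
            for a in np.arange(.14,.24,.02):
                m=(q[:,2]>a)&(q[:,2]<a+.02)
                if m.sum()>3: print("rod",k,round(a+.01,3),m.sum(),q[m].mean(0))
            print("top",q[:,2].max())
    print("shoulder",[ (np.round(P[(near&(abs(z-.095)<.003)&(h[...,2]<80))].mean(0),4))])
p=cv2.imread("pics/top0.png")[140:230,170:290]; cv2.imwrite("pics/crop.png",cv2.resize(p,None,fx=6,fy=6,interpolation=2))
E
```

```text
top counter 0.0011105092486001222
orange 17 [0.57478803 0.20951655 0.02752643] [0.55798494 0.17898297 0.02259319] [0.59369564 0.23794106 0.06605518]
bar 1129 ((575.60888671875, 210.9498291015625), (46.664546966552734, 240.1979522705078), 22.929330825805664) 0.0170661883064942
housing 3625 ((509.62384033203125, -213.5404510498047), (295.3465270996094, 186.88487243652344), 72.9200439453125) 0.050266242538579586
lid 3009 [ 0.50990896 -0.21533273  0.10738326] ((510.72076416015625, -219.03182983398438), 80.40379333496094)
rod 1 0.15 12 [ 0.53855568 -0.11572403  0.14991962]
rod 1 0.17 13 [ 0.53861703 -0.11669852  0.16929498]
rod 1 0.19 15 [ 0.53923114 -0.11669973  0.19079785]
rod 1 0.21 14 [ 0.54009577 -0.11659122  0.21012169]
rod 1 0.23 24 [ 0.54287887 -0.11874355  0.22481882]
top 0.22794897821763116
rod 2 0.15 19 [ 0.48090591 -0.30589807  0.15008446]
rod 2 0.17 15 [ 0.48111659 -0.30560609  0.17109289]
rod 2 0.19 20 [ 0.48196073 -0.30578182  0.18979044]
rod 2 0.21 22 [ 0.4825656  -0.30634301  0.2094957 ]
rod 2 0.23 23 [ 0.48406107 -0.30906188  0.22469297]
top 0.22771168801348063
shoulder 
[... 474 characters left out ...]
 -0.22278484  0.10757641] ((512.0751342773438, -211.9741973876953), 81.06061553955078)
rod 1 0.15 49 [ 0.54371313 -0.12200664  0.15066851]
rod 1 0.17 48 [ 0.54457672 -0.12158584  0.17019963]
rod 1 0.19 59 [ 0.54426411 -0.12157592  0.1899032 ]
rod 1 0.21 52 [ 0.54486754 -0.12298706  0.20992809]
rod 1 0.23 29 [ 0.54431054 -0.12112188  0.22399512]
top 0.22719448031986966
rod 2 0.15 63 [ 0.48543798 -0.31161302  0.15067016]
rod 2 0.17 62 [ 0.48596348 -0.31256053  0.17034726]
rod 2 0.19 68 [ 0.48641354 -0.31228844  0.18984586]
rod 2 0.21 73 [ 0.48688177 -0.31249747  0.20992147]
rod 2 0.23 41 [ 0.48535294 -0.31170435  0.2241004 ]
top 0.22693573458843364
shoulder [array([ 0.5197, -0.2301,  0.0954])]
```

View pics/crop.png

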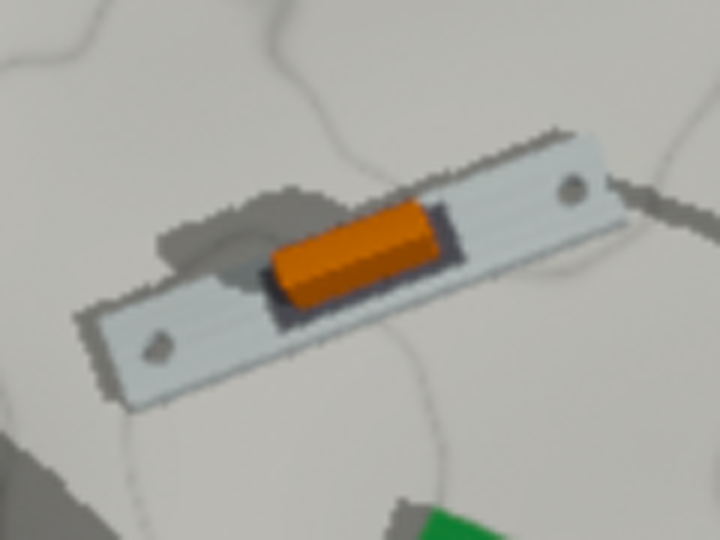

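The crop confirms a silver bar with an orange handle, hole ends at (158,348) and (572,190). On the way I'll take a close wrist view over the shaker.

Call:
{"method": "servo_tool", "body": {"deltas": [[0.04, -0.026, -0.045, 0, 0, 0], [0.04, -0.026, -0.045, 0, 0, 0], [0.04, -0.026, -0.045, 0, 0, 0], [0.04, -0.026, -0.045, 0, 0, 0], [0.04, -0.026, -0.045, 0, 0, 0]]}}

```text
t: 0.52
position: [0.2621, -0.4939, 0.3506]
eef_rot: [-180.0, 0.0, 15.4]
ft_force: [0.7, -0.6, 0.8]
finger_gap: 0.095
grip_force: 0.0
```

Call:
{"method": "servo_tool", "body": {"deltas": [[0.0526, -0.0337, -0.002, 0, 0, 0], [0.0526, -0.0337, -0.002, 0, 0, 0], [0.0526, -0.0337, -0.002, 0, 0, 0], [0.0526, -0.0337, -0.002, 0, 0, 0], [0.0526, -0.0337, -0.002, 0, 0, 0]]}}

```text
t: 0.93
position: [0.3874, -0.3541, 0.3556]
eef_rot: [-180.0, 0.0, 15.4]
ft_force: [0.5, -0.5, -0.1]
finger_gap: 0.0953
grip_force: 0.0
```

Call:
{"method": "servo_tool", "body": {"deltas": [[0.0526, -0.0337, -0.002, 0, 0, 0], [0.0526, -0.0337, -0.002, 0, 0, 0], [0.0526, -0.0337, -0.002, 0, 0, 0], [0.0526, -0.0337, -0.002, 0, 0, 0], [0.0526, -0.0337, -0.002, 0, 0, 0]]}}

```text
t: 1.35
position: [0.5126, -0.2145, 0.3615]
eef_rot: [-180.0, 0.0, 15.5]
ft_force: [0.3, -0.8, 0.6]
finger_gap: 0.0952
grip_force: 0.0
```

Call:
{"method": "servo_tool", "body": {"deltas": [[0, 0, 0, 0, 0, 0], [0, 0, 0, 0, 0, 0], [0, 0, 0, 0, 0, 0]]}}

```text
t: 1.6
position: [0.5116, -0.2162, 0.3613]
eef_rot: [-180.0, 0.0, 15.5]
ft_force: [0.1, 0.4, -0.3]
finger_gap: 0.0954
grip_force: 0.0
```

```bash
python3 - <<'E'
from h import *
import pickle
s=manip.sense(); p,d=manip.camera("wrist"); cv2.imwrite("pics/w1.png",p); pickle.dump((s,d),open("pics/w1.pkl","wb"))
print(s["t"],s["position"],s["eef_rot"],s["joint_vel"])
E
```

```text
1.6 [ 0.51155329 -0.21623208  0.36126635] [-1.79983596e+02  4.26538633e-02  1.54943939e+01] [-1.50979108 -0.32579057  0.20302175 -0.10779478 -0.00440238 -0.0379397 ]
```

View pics/w1.png

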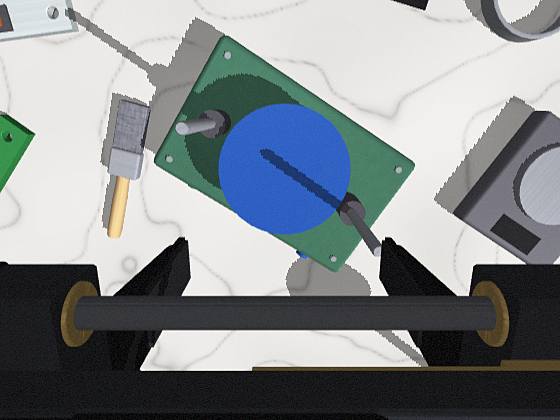

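Wrist view: rod tips at (183,129) and (376,250), shoulders at (216,124) and (349,207), and housing and lid fully visible. Measuring these.

```bash
python3 - <<'E'
from h import *
import pickle
s,d=pickle.load(open("pics/w1.pkl","rb")); p=cv2.imread("pics/w1.png"); P=cloud("wrist",d,s); z=P[...,2]
h=cv2.cvtColor(p,cv2.COLOR_BGR2HSV); H=h[...,0]
gm=((H>60)&(H<90)&(h[...,1]>70)&(z>.045)&(z<.055)).astype(np.uint8)
nl,l,st,ce=cv2.connectedComponentsWithStats(gm);k=1+np.argmax(st[1:,4]);r=cv2.minAreaRect(P[l==k][:,:2].astype(np.float32)*1000);print("housing",r)
bl=(H>100)&(H<125)&(h[...,1]>120)&(z>.09)&(z<.12);q=P[bl];print("lid",np.median(q,0),cv2.minEnclosingCircle(q[:,:2].astype(np.float32)*1000))
v,u=np.mgrid[:420,:560]
yaw=np.radians(-17.2);ex=np.array([np.cos(yaw),np.sin(yaw)]);ey=np.array([-ex[1],ex[0]]);c=np.array([.511,-.216])
loc=lambda q:(q[...,:2]-c)@np.c_[ex,ey]
for nm,(a,b),(sa,sb) in(("b",(183,129),(216,124)),("a",(376,250),(349,207))):
    w=np.hypot(u-a,v-b)<14
    m=w&(z>.2225)&(z<.229); q=P[m]; print(nm,"tip",m.sum(),np.nanmean(q,0),cv2.minEnclosingCircle(q[:,:2].astype(np.float32)*1000))
    w=np.hypot(u-sa,v-sb)<45
    for a0 in(.11,.13,.15,.17,.19,.21):
        m=w&(abs(z-a0)<.01)&(~bl)
        if m.sum()>5: print(a0,m.sum(),P[m].mean(0),loc(P[m]).mean(0)*1000,loc(P[m])[:,0].min(),loc(P[m])[:,0].max())
    m=w&(abs(z-.095)<.002)&(h[...,1]<90); q=P[m][:,:2].astype(np.float32)*1000; print("sh",m.sum(),cv2.minEnclosingCircle(q),q.mean(0))
    print(z[b-40 if b>100 else 0:1,0:1].shape)
E
```

```text
housing ((510.29510498046875, -215.3286895751953), (295.5973205566406, 187.03387451171875), 72.89177703857422)
lid [ 0.51344238 -0.21504065  0.10617322] ((509.4493103027344, -215.92889404296875), 77.07936096191406)
b tip 138 [ 0.54274129 -0.12023065  0.22402653] ((542.6959838867188, -119.96290588378906), 5.562027931213379)
0.11 32 [ 0.5418277  -0.12357508  0.10945224] [ 2.11824576 97.40752464] -0.0035156911899892453 0.005095571703069707
0.13 41 [ 0.54277938 -0.12333712  0.1297744 ] [ 2.95699472 97.91626147] -0.0033885434413191704 0.005452070747056467
0.15 45 [ 0.54311416 -0.12363043  0.15025171] [ 3.36353381 97.73506969] -0.0026977374383091225 0.006255392091234382
0.17 50 [ 0.54341088 -0.12384754  0.17017147] [ 3.71119149 97.61540736] -0.002208532357138678 0.006506493922986381
0.19 67 [ 0.54403905 -0.12371609  0.19019285] [ 4.27239168 97.92673363] -0.001708474959002641 0.007258695121243195
0.21 75 [ 0.54447588 -0.12410653  0.21084735] [ 4.80514772 97.682931  ] -0.0011625490215237753 0.007801848216303702
sh 411 ((539.4827270507812, -120.56134033203125), 16.094390869140625) [ 540.3935 
[... 227 characters left out ...]
049537963019943
0.13 60 [ 0.48419921 -0.3066395   0.12970435] [  1.20061492 -94.51116769] -0.005792164940890398 0.005375359489998997
0.15 74 [ 0.4844459  -0.30666688  0.15011795] [  1.44436447 -94.46436649] -0.005205609821896335 0.005993219002763808
0.17 83 [ 0.4852218  -0.30695682  0.17057425] [  2.27131107 -94.51190724] -0.004678706986087032 0.00665618457359986
0.19 94 [ 0.4853861  -0.3068806   0.19035642] [  2.4057181  -94.39051082] -0.004560181837269345 0.006983625244973614
0.21 89 [ 0.48624809 -0.30711962  0.20826763] [  3.29984134 -94.36393822] -0.0037471512413788702 0.007585999711320958
sh 335 ((480.2029724121094, -311.1923522949219), 16.190471649169922) [ 482.15265 -309.4686 ]
(0, 1)
```

The rods lean about +3.2 mm in x at the tips, with a y offset of about +1.5 mm. The seat is near (0.510,-0.2156) and the shaker yaw is -17.2°. Next I move above the bar.

Call:
{"method": "servo_tool", "body": {"deltas": [[0.0449, -0.0165, 0.0109, 0, 0, -1], [0.0449, -0.0165, 0.0109, 0, 0, -1], [0.0449, -0.0165, 0.0109, 0, 0, -1], [0.0449, -0.0165, 0.0109, 0, 0, -1], [0.0449, -0.0165, 0.0109, 0, 0, -1]]}}

```text
t: 2.07
position: [0.6089, -0.1129, 0.3284]
eef_rot: [-180.0, 0.0, 44.2]
ft_force: [0.5, -0.9, -0.1]
finger_gap: 0.0953
grip_force: 0.0
```

Call:
{"method": "servo_tool", "body": {"deltas": [[0.0449, -0.0165, 0.0109, 0, 0, -1], [0.0449, -0.0165, 0.0109, 0, 0, -1], [0.0449, -0.0165, 0.0109, 0, 0, -1], [0.0449, -0.0165, 0.0109, 0, 0, -1], [0.0449, -0.0165, 0.0109, 0, 0, -1]]}}

```text
t: 2.48
position: [0.6437, 0.0251, 0.2956]
eef_rot: [-180.0, 0.0, 72.9]
ft_force: [0.5, 0.4, 0.3]
finger_gap: 0.0953
grip_force: 0.0
```

Call:
{"method": "servo_tool", "body": {"deltas": [[0.0449, -0.0165, 0.0109, 0, 0, -1], [0.0449, -0.0165, 0.0109, 0, 0, -1], [0.0449, -0.0165, 0.0109, 0, 0, -1], [0.0449, -0.0165, 0.0109, 0, 0, -1], [0.0449, -0.0165, 0.0109, 0, 0, -1]]}}

```text
t: 2.9
position: [0.6081, 0.1628, 0.263]
eef_rot: [-180.0, 0.0, 101.6]
ft_force: [0.6, -0.5, -0.6]
finger_gap: 0.0948
grip_force: 0.0
```

Call:
{"method": "servo_tool", "body": {"deltas": [[0.0449, -0.0165, 0.0109, 0, 0, -1], [0.0449, -0.0165, 0.0109, 0, 0, -1], [0, 0, 0, 0, 0, 0], [0, 0, 0, 0, 0, 0], [0, 0, 0, 0, 0, 0]]}}

```text
t: 3.32
position: [0.5764, 0.2092, 0.2507]
eef_rot: [180.0, 0.0, 112.7]
ft_force: [1.6, -0.6, 0.0]
finger_gap: 0.0951
grip_force: 0.0
```

```bash
cat >> h.py <<'E'
def bar(nm):
    s=manip.sense(); p,d=manip.camera("wrist"); cv2.imwrite(f"pics/{nm}.png",p); P=cloud("wrist",d,s); z=P[...,2]
    h=cv2.cvtColor(p,cv2.COLOR_BGR2HSV)
    bm=((z>.010)&(z<.023)).astype(np.uint8); nl,l,st,ce=cv2.connectedComponentsWithStats(bm)
    for k in np.argsort(-st[1:,4])[:3]+1:
        q=P[l==k]; print("flat",len(q),cv2.minAreaRect(q[:,:2].astype(np.float32)*1000),np.median(q[:,2]))
    q=P[(h[...,0]<14)&(h[...,1]>150)&(z>.059)&(z<.072)]
    print("handle",len(q),cv2.minAreaRect(q[:,:2].astype(np.float32)*1000),np.median(q[:,2]))
    print(s["t"],s["position"],s["eef_rot"],s["ft_force"])
E
python3 -c "
from h import *;bar('w2')"
```

```text
flat 6992 ((574.9409790039062, 209.381591796875), (44.11808776855469, 240.17213439941406), 22.45853614807129) 0.015381713610148173
flat 6969 ((351.1927490234375, 199.09266662597656), (45.267574310302734, 233.34893798828125), 67.01528930664062) 0.01539691638900964
flat 2564 ((746.7883911132812, 449.8570251464844), (72.84710693359375, 42.00439453125), 14.594072341918945) 0.011370892998810833
handle 1223 ((574.2262573242188, 210.44970703125), (17.24054527282715, 68.30178833007812), 22.907169342041016) 0.06299178490885055
3.3167 [0.57637089 0.20917735 0.25074343] [1.79973026e+02 2.30710741e-02 1.12709124e+02] [ 1.58613576 -0.62988838  0.0270516 ]
```

View pics/w2.png

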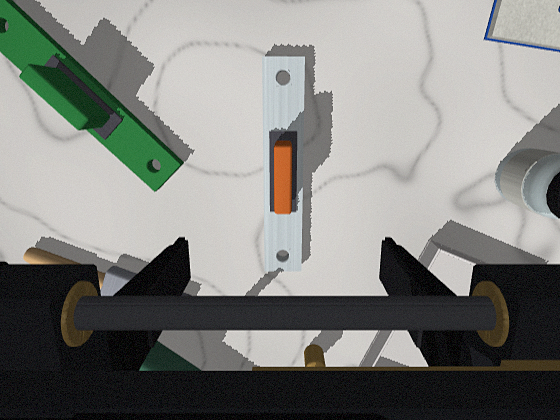

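The view shows the chosen bar centred at about (283,165), fingers clear on both sides. Bar centre is (0.5747,0.2097). Descending to grasp.

Call:
{"method": "servo_tool", "body": {"deltas": [[0.0018, -0.0023, 0.06, 0, 0, 0], [0, 0, 0.06, 0, 0, 0], [0, 0, 0.06, 0, 0, 0], [0, 0, 0.06, 0, 0, 0], [0, 0, 0.06, 0, 0, 0]]}}

```text
t: 3.78
position: [0.5749, 0.2094, 0.0691]
eef_rot: [179.9, 0.0, 112.7]
ft_force: [0.8, 0.1, -0.3]
finger_gap: 0.095
grip_force: 0.0
```

Call:
{"method": "servo_tool", "body": {"deltas": [[0, 0, 0.03, 0, 0, 0], [0, 0, 0.026, 0, 0, 0], [0, 0, 0.02, 0, 0, 0], [0, 0, 0, 0, 0, 0], [0, 0, 0, 0, 0, 0]]}}

```text
t: 4.2
position: [0.5746, 0.2102, 0.0249]
eef_rot: [-180.0, 0.0, 112.8]
ft_force: [-0.3, -0.0, 0.1]
finger_gap: 0.0953
grip_force: 0.0
```

Call:
{"method": "servo_tool", "body": {"deltas": [[0, 0, 0, 0, 0, 0], [0, 0, 0, 0, 0, 0], [0, 0, 0, 0, 0, 0], [0, 0, 0, 0, 0, 0], [0, 0, 0, 0, 0, 0]], "jaw": -1, "force": 35}}

```text
t: 4.62
position: [0.5742, 0.211, 0.0253]
eef_rot: [180.0, 0.0, 112.9]
ft_force: [-0.5, -0.6, 0.5]
finger_gap: 0.0675
grip_force: 0.0
```

Call:
{"method": "servo_tool", "body": {"deltas": [[0, 0, 0, 0, 0, 0], [0, 0, 0, 0, 0, 0], [0, 0, 0, 0, 0, 0], [0, 0, 0, 0, 0, 0], [0, 0, 0, 0, 0, 0]]}}

```text
t: 5.03
position: [0.5741, 0.2109, 0.0248]
eef_rot: [-180.0, 0.0, 112.9]
ft_force: [-0.5, -0.3, 0.2]
finger_gap: 0.0338
grip_force: 0.0
```

Call:
{"method": "servo_tool", "body": {"deltas": [[0, 0, 0, 0, 0, 0], [0, 0, 0, 0, 0, 0], [0, 0, 0, 0, 0, 0], [0, 0, 0, 0, 0, 0], [0, 0, 0, 0, 0, 0]]}}

```text
t: 5.45
position: [0.5739, 0.2108, 0.0247]
eef_rot: [-180.0, 0.0, 112.9]
ft_force: [-0.8, 0.1, -1.0]
finger_gap: 0.018
grip_force: 35.0
```

Call:
{"method": "servo_tool", "body": {"deltas": [[0, 0, -0.01, 0, 0, 0], [0, 0, -0.02, 0, 0, 0], [0, 0, -0.05, 0, 0, 0], [0, 0, -0.05, 0, 0, 0], [0, 0, -0.05, 0, 0, 0]]}}

```text
t: 5.87
position: [0.5737, 0.2108, 0.1347]
eef_rot: [-180.0, 0.0, 112.9]
ft_force: [0.7, -0.3, -3.8]
finger_gap: 0.0181
grip_force: 35.0
```

Call:
{"method": "servo_tool", "body": {"deltas": [[0, 0, -0.06, 0, 0, 0], [0, 0, -0.06, 0, 0, 0], [0, 0, -0.06, 0, 0, 0], [0, 0, -0.06, 0, 0, 0], [0, 0, -0.05, 0, 0, 0]]}}

```text
t: 6.28
position: [0.5735, 0.2108, 0.3107]
eef_rot: [179.9, 0.0, 112.9]
ft_force: [0.7, 0.8, -3.5]
finger_gap: 0.0179
grip_force: 35.0
```

Call:
{"method": "servo_tool", "body": {"deltas": [[-0.0298, -0.0062, 0, 0, 0, 0.2916], [-0.0298, -0.0062, 0, 0, 0, 0.2916], [-0.0298, -0.0062, 0, 0, 0, 0.2916], [-0.0298, -0.0062, 0, 0, 0, 0.2916], [-0.0298, -0.0062, 0, 0, 0, 0.2916]]}}

```text
t: 6.7
position: [0.5859, 0.1197, 0.3077]
eef_rot: [180.0, 0.0, 104.4]
ft_force: [0.5, -0.4, -4.3]
finger_gap: 0.0183
grip_force: 35.0
```

Call:
{"method": "servo_tool", "body": {"deltas": [[-0.0298, -0.0062, 0, 0, 0, 0.2916], [-0.0298, -0.0062, 0, 0, 0, 0.2916], [-0.0298, -0.0062, 0, 0, 0, 0.2916], [-0.0298, -0.0062, 0, 0, 0, 0.2916], [-0.0298, -0.0062, 0, 0, 0, 0.2916]]}}

```text
t: 7.12
position: [0.5849, 0.0284, 0.3077]
eef_rot: [180.0, 0.0, 96.1]
ft_force: [0.3, 0.9, -4.6]
finger_gap: 0.018
grip_force: 35.0
```

Call:
{"method": "servo_tool", "body": {"deltas": [[-0.0298, -0.0062, 0, 0, 0, 0.2916], [-0.0298, -0.0062, 0, 0, 0, 0.2916], [-0.0298, -0.0062, 0, 0, 0, 0.2916], [-0.0298, -0.0062, 0, 0, 0, 0.2916], [-0.0298, -0.0062, 0, 0, 0, 0.2916]]}}

```text
t: 7.53
position: [0.5706, -0.0616, 0.3077]
eef_rot: [180.0, 0.0, 87.7]
ft_force: [0.1, 0.0, -4.3]
finger_gap: 0.0178
grip_force: 35.0
```

Call:
{"method": "servo_tool", "body": {"deltas": [[-0.0298, -0.0062, 0, 0, 0, 0.2916], [-0.0298, -0.0062, 0, 0, 0, 0.2916], [-0.0298, -0.0062, 0, 0, 0, 0.2916], [-0.0298, -0.0062, 0, 0, 0, 0.2916], [-0.0298, -0.0062, 0, 0, 0, 0.2916]]}}

```text
t: 7.95
position: [0.5433, -0.1486, 0.3077]
eef_rot: [180.0, 0.0, 79.4]
ft_force: [-1.2, -0.1, -3.8]
finger_gap: 0.018
grip_force: 35.0
```

Call:
{"method": "servo_tool", "body": {"deltas": [[-0.0298, -0.0062, 0, 0, 0, 0.2916], [-0.0298, -0.0062, 0, 0, 0, 0.2916], [-0.0298, -0.0062, 0, 0, 0, 0.2916], [-0.0298, -0.0062, 0, 0, 0, 0.2916], [0, 0, 0, 0, 0, 0]]}}

```text
t: 8.37
position: [0.512, -0.2162, 0.3077]
eef_rot: [180.0, 0.1, 72.6]
ft_force: [0.0, -0.9, -3.3]
finger_gap: 0.0179
grip_force: 35.0
```

Call:
{"method": "servo_tool", "body": {"deltas": [[0, 0, 0, 0, 0, 0], [0, 0, 0, 0, 0, 0], [0, 0, 0, 0, 0, 0], [0, 0, 0, 0, 0, 0], [0, 0, 0, 0, 0, 0]]}}

```text
t: 8.78
position: [0.5137, -0.2137, 0.3069]
eef_rot: [180.0, 0.0, 72.8]
ft_force: [-0.3, -1.0, -4.2]
finger_gap: 0.018
grip_force: 35.0
```

```bash
python3 - <<'E'
from h import *
import pickle
s=manip.sense()
for n in("wrist","top","scene"):
    p,d=manip.camera(n); cv2.imwrite(f"pics/{n}3.png",p); np.save(f"pics/{n}3.npy",d)
pickle.dump(s,open("pics/s3.pkl","wb"))
print(s["t"],s["position"],s["eef_rot"],s["ft_force"],s["moment"])
E
```

```text
8.7833 [ 0.5136891  -0.2136908   0.30691925] [1.79999386e+02 1.88237934e-03 7.28199960e+01] [-0.31291136 -1.00905573 -4.22363819] [ 0.00375319 -0.14620997 -0.01232978]
```

View pics/wrist3.png

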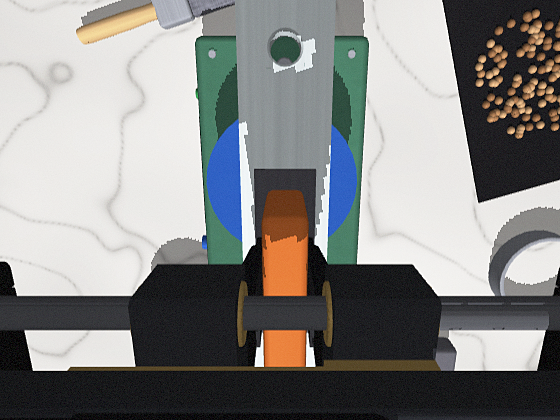

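View pics/scene3.png

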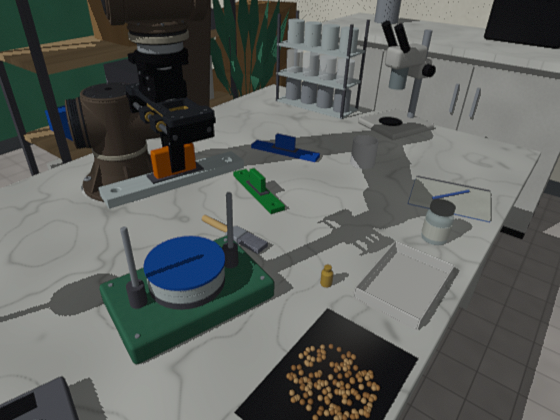

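Wrist view: the bar's far hole is at (285,48), roughly over the rod b area. The scene view shows the bar level above the shaker. Now measuring the hole against the rod.

```bash
python3 - <<'E'
from h import *
import pickle
s=pickle.load(open("pics/s3.pkl","rb")); 
T=np.eye(4);T[:3,:3]=R.from_euler("xyz",s["eef_rot"],degrees=True).as_matrix();T[:3,3]=s["position"];Ti=np.linalg.inv(T)
for n in("wrist","top","scene"):
    d=np.load(f"pics/{n}3.npy");P=cloud(n,d,s);z=P[...,2]
    q=P@Ti[:3,:3].T+Ti[:3,3]
    m=(abs(q[...,0])<.13)&(abs(q[...,1])<.03)&(z>.29)&(z<.305)
    a=q[m]; print(n,m.sum(),"z",np.median(a[:,2]),"x",a[:,0].min(),a[:,0].max(),"y",np.percentile(a[:,1],[1,99]))
    for lo in np.arange(-.12,.12,.03):
        k=m&(q[...,0]>=lo)&(q[...,0]<lo+.03)
        if k.sum()>10: b=q[k]; print("  ",round(lo+.015,3),k.sum(),"z",np.median(b[:,2]).round(5),"y",np.percentile(b[:,1],[2,98]).round(4))
    if n!="top":
        # hole pixels: enclosed non-bar in mask
        f=m.astype(np.uint8); cs,hi=cv2.findContours(f,cv2.RETR_CCOMP,cv2.CHAIN_APPROX_NONE)
        for c,hh in zip(cs,hi[0]):
            if hh[3]>=0 and cv2.contourArea(c)>15:
                r=q[c[:,0,1],c[:,0,0]]; print("hole",cv2.contourArea(c),c[:,0].mean(0),r.mean(0),cv2.minEnclosingCircle(r[:,:2].astype(np.float32)*1000))
for nm,t in(("b",[.5427,-.12,.225]),("a",[.4838,-.3102,.225])): print(nm,Ti@np.r_[t,1],proj("wrist",t,s))
E
```

```text
wrist 20187 z 0.009386819602887064 x -0.06997801839187678 0.11883631792595692 y [-0.02105377  0.0222041 ]
   -0.075 254 z 0.00954 y [-0.0164  0.0172]
   -0.045 134 z 0.00949 y [-0.0153  0.0161]
   -0.015 46 z 0.00959 y [-0.0213  0.0222]
   0.015 2030 z 0.00911 y [-0.0212  0.0221]
   0.045 5344 z 0.00912 y [-0.0206  0.0217]
   0.075 6262 z 0.00948 y [-0.0205  0.0217]
   0.105 6117 z 0.00952 y [-0.0205  0.0219]
hole 810.0 [284.66304348  48.64130435] [0.09921445 0.00061558 0.01261087] ((99.17610168457031, 0.6422805190086365), 7.524725914001465)
top 944 z 0.008093264004397333 x 0.02789370960772278 0.12007064994434422 y [-0.02112698  0.02280304]
   0.045 307 z 0.00742 y [-0.0208  0.0225]
   0.075 328 z 0.00819 y [-0.0207  0.0225]
   0.105 302 z 0.00847 y [-0.0209  0.0223]
scene 2294 z 0.008397989513738685 x -0.12096345905946998 0.11997084593395285 y [-0.02193141  0.02336899]
   -0.105 385 z 0.00864 y [-0.0209  0.0228]
   -0.075 361 z 0.00851 y [-0.0217  0.0231]
   -0.045 345 z 0.00825 y [-0.0218  0.0229]
   -0.015 218 z 0.00791 y [0.0078 0.0233]
   0.015 195 z 0.00804 y [0.0078 0.0231]
   0.045 239 z 0.00813 y [-0.0185  0.023 ]
   0.075 268 z 0.00826 y [-0.0214  0.0233]
   0.105 250 z 0.00836 y [-0.0209  0.0235]
b [9.80822311e-02 4.17107989e-05 8.19160258e-02 1.00000000e+00] (np.float64(283.75090697393284), np.float64(66.13540917192654))
a [-1.01028898e-01 -5.00027226e-05  8.19225663e-02  1.00000000e+00] (np.float64(283.98832995527704), np.float64(336.9083415482011))
```

Call:
{"method": "servo_tool", "body": {"deltas": [[-0.0012, -0.001, 0.02, 0, 0, 0], [0, 0, 0.025, 0, 0, 0], [0, 0, 0.02, 0, 0, 0], [0, 0, 0.015, 0, 0, 0], [0, 0, 0.005, 0, 0, 0]]}}

```text
t: 9.35
position: [0.5124, -0.2145, 0.2545]
eef_rot: [-179.9, -0.0, 72.8]
ft_force: [0.3, -0.5, -4.5]
finger_gap: 0.0179
grip_force: 35.0
```

Call:
{"method": "servo_tool", "body": {"deltas": [[0, 0, 0, 0, 0, 0], [0, 0, 0, 0, 0, 0], [0, 0, 0.001, 0, 0, 0], [0, 0, 0.002, 0, 0, 0], [0, 0, 0.002, 0, 0, 0]]}}

```text
t: 9.77
position: [0.5128, -0.2148, 0.2532]
eef_rot: [180.0, 0.0, 72.8]
ft_force: [0.7, -0.5, -4.0]
finger_gap: 0.0179
grip_force: 35.0
```

Call:
{"method": "servo_tool", "body": {"deltas": [[0, 0, 0.002, 0, 0, 0], [0, 0, 0.002, 0, 0, 0], [0, 0, 0.002, 0, 0, 0], [0, 0, 0.002, 0, 0, 0], [0, 0, 0, 0, 0, 0]]}}

```text
t: 10.18
position: [0.5126, -0.2147, 0.2478]
eef_rot: [-180.0, 0.0, 72.8]
ft_force: [0.1, -0.3, -4.2]
finger_gap: 0.0178
grip_force: 35.0
```

```bash
cat > st.py <<'E'
from h import *
s=manip.sense(); r=np.radians(-17.2); A=np.array([[np.cos(r),np.sin(r)],[-np.sin(r),np.cos(r)]])
p=s["position"]; print("t",round(s["t"],2),"under-shoulder mm",(1000*(p[2]-.0253-.095)).round(1),"tcp-seat shaker xy mm",(1000*A@(p[:2]-[.510,-.2156])).round(2),"yaw",s["eef_rot"].round(2))
print("F shaker",(A@s["ft_force"][:2]).round(2),s["ft_force"][2].round(2),"M shaker",(A@s["moment"][:2]).round(3),s["moment"][2].round(3))
E
python3 st.py
```

```text
t 10.18 under-shoulder mm 127.5 tcp-seat shaker xy mm [2.24 1.61] yaw [-179.98    0.     72.76]
F shaker [ 0.17 -0.27] -4.19 M shaker [-0.042 -0.086] -0.013
```

Call:
{"method": "servo_tool", "body": {"deltas": [[0, 0, 0.002, 0, 0, 0], [0, 0, 0.002, 0, 0, 0], [0, -0.0001, 0.002, 0, 0, 0], [0, 0, 0.002, 0, 0, 0], [0, -0.0001, 0, 0, 0, 0]]}}

```text
t: 10.6
position: [0.5125, -0.2147, 0.243]
eef_rot: [-180.0, -0.0, 72.8]
ft_force: [0.1, 1.2, -4.2]
finger_gap: 0.0182
grip_force: 35.0
```

```bash
python3 st.py
```

```text
t 10.6 under-shoulder mm 122.7 tcp-seat shaker xy mm [2.14 1.63] yaw [-179.98   -0.     72.76]
F shaker [-0.23  1.15] -4.21 M shaker [-0.051 -0.084] -0.025
```

Call:
{"method": "servo_tool", "body": {"deltas": [[0, -0.0001, 0.003, 0, 0, 0], [0, 0, 0.003, 0, 0, 0], [0, -0.0001, 0.003, 0, 0, 0], [0, 0, 0.003, 0, 0, 0], [0, 0, 0, 0, 0, 0]]}}

```text
t: 11.02
position: [0.5124, -0.2146, 0.2356]
eef_rot: [-180.0, -0.0, 72.8]
ft_force: [0.5, 0.6, -4.5]
finger_gap: 0.018
grip_force: 35.0
```

```bash
python3 st.py; python3 st.py | tail -1; python3 - <<'E'
from h import *
s=manip.sense(); p,d=manip.camera("wrist"); a=p[0:150,200:370]
t,_=manip.camera("scene"); b=t[130:300,80:280]
cv2.imwrite("pics/c4.png",np.hstack([cv2.resize(a,(400,353)),cv2.resize(b,(400,340))[:340] if 0 else cv2.resize(b,(400,353))]))
E
```

```text
t 11.02 under-shoulder mm 115.3 tcp-seat shaker xy mm [1.96 1.63] yaw [-179.97   -0.     72.76]
F shaker [0.27 0.71] -4.49 M shaker [-0.031 -0.106] 0.038
F shaker [0.27 0.71] -4.49 M shaker [-0.031 -0.106] 0.038
```

View pics/c4.png

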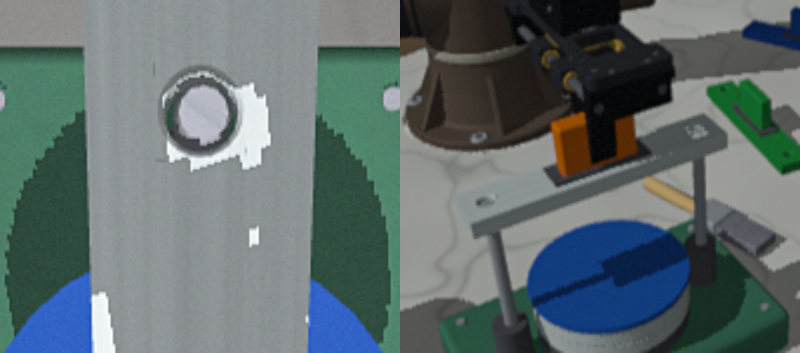

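Both rod tips are in the holes: rod b's tip is centred in its hole at (201,112) in the crop, and there are no side forces. Descending along the lean.

Call:
{"method": "servo_tool", "body": {"deltas": [[0, -0.0001, 0.004, 0, 0, 0], [0, -0.0001, 0.004, 0, 0, 0], [0, -0.0001, 0.004, 0, 0, 0], [0, -0.0001, 0.004, 0, 0, 0], [0, -0.0001, 0.004, 0, 0, 0]]}}

```text
t: 11.53
position: [0.5122, -0.2146, 0.2237]
eef_rot: [-180.0, 0.0, 72.8]
ft_force: [0.4, -0.4, -3.9]
finger_gap: 0.018
grip_force: 35.0
```

```bash
python3 st.py
```

```text
t 11.53 under-shoulder mm 103.4 tcp-seat shaker xy mm [1.77 1.61] yaw [-179.99    0.     72.76]
F shaker [ 0.55 -0.29] -3.95 M shaker [-0.002 -0.127] 0.01
```

Call:
{"method": "servo_tool", "body": {"deltas": [[0, -0.0001, 0.004, 0, 0, 0], [0, -0.0001, 0.004, 0, 0, 0], [0, -0.0001, 0.004, 0, 0, 0], [0, -0.0001, 0.004, 0, 0, 0], [0, -0.0001, 0.004, 0, 0, 0]]}}

```text
t: 11.95
position: [0.5119, -0.2145, 0.2118]
eef_rot: [180.0, 0.0, 72.8]
ft_force: [0.2, 0.3, -3.7]
finger_gap: 0.0181
grip_force: 35.0
```

Call:
{"method": "servo_tool", "body": {"deltas": [[0, -0.0001, 0.004, 0, 0, 0], [0, -0.0001, 0.004, 0, 0, 0], [0, -0.0001, 0.004, 0, 0, 0], [0, -0.0001, 0.004, 0, 0, 0], [0, -0.0001, 0.004, 0, 0, 0]]}}

```text
t: 12.37
position: [0.5117, -0.2144, 0.1998]
eef_rot: [180.0, 0.0, 72.8]
ft_force: [-0.4, 0.3, -4.4]
finger_gap: 0.0178
grip_force: 35.0
```

```bash
python3 st.py
```

```text
t 12.37 under-shoulder mm 79.5 tcp-seat shaker xy mm [1.24 1.61] yaw [1.800e+02 1.000e-02 7.276e+01]
F shaker [-0.46  0.16] -4.45 M shaker [-0.048 -0.05 ] 0.075
```

Call:
{"method": "servo_tool", "body": {"deltas": [[0, -0.0001, 0.004, 0, 0, 0], [0, -0.0001, 0.004, 0, 0, 0], [0, -0.0001, 0.004, 0, 0, 0], [0, -0.0001, 0.004, 0, 0, 0], [0, -0.0001, 0.004, 0, 0, 0]]}}

```text
t: 12.78
position: [0.5114, -0.2143, 0.1878]
eef_rot: [180.0, 0.0, 72.8]
ft_force: [-0.3, 0.5, -4.4]
finger_gap: 0.018
grip_force: 35.0
```

```bash
python3 st.py; python3 - <<'E'
from h import *
import time
for i in range(3):
    manip.camera("wrist"); s=manip.sense(); print(s["ft_force"].round(1),s["moment"].round(3))
E
```

```text
t 12.78 under-shoulder mm 67.5 tcp-seat shaker xy mm [0.93 1.6 ] yaw [180.     0.    72.76]
F shaker [-0.45  0.38] -4.41 M shaker [-0.005 -0.137] 0.007
[ 0.1 -0.2 -4.5] [-0.02  -0.068  0.014]
[-0.3  0.3 -3.9] [-0.054 -0.091  0.02 ]
[-0.  -0.5 -4.3] [-0.071 -0.065 -0.028]
```

No contact forces so far, so I continue.

Call:
{"method": "servo_tool", "body": {"deltas": [[0, -0.0001, 0.004, 0, 0, 0], [0, -0.0001, 0.004, 0, 0, 0], [0, -0.0001, 0.004, 0, 0, 0], [0, -0.0001, 0.004, 0, 0, 0], [0, -0.0001, 0.004, 0, 0, 0]]}}

```text
t: 13.35
position: [0.511, -0.2142, 0.1758]
eef_rot: [-180.0, 0.0, 72.8]
ft_force: [-0.0, 0.1, -4.3]
finger_gap: 0.018
grip_force: 35.0
```

Call:
{"method": "servo_tool", "body": {"deltas": [[0, -0.0001, 0.004, 0, 0, 0], [0, -0.0001, 0.004, 0, 0, 0], [0, -0.0001, 0.004, 0, 0, 0], [0, -0.0001, 0.004, 0, 0, 0], [0, -0.0001, 0.004, 0, 0, 0]]}}

```text
t: 13.77
position: [0.5108, -0.2142, 0.1638]
eef_rot: [180.0, 0.0, 72.8]
ft_force: [0.6, -0.2, -3.5]
finger_gap: 0.0178
grip_force: 35.0
```

```bash
python3 st.py
```

```text
t 13.77 under-shoulder mm 43.5 tcp-seat shaker xy mm [0.31 1.6 ] yaw [180.     0.    72.76]
F shaker [0.61 0.  ] -3.53 M shaker [ 0.006 -0.131] 0.028
```

Call:
{"method": "servo_tool", "body": {"deltas": [[0, -0.0001, 0.004, 0, 0, 0], [0, -0.0001, 0.004, 0, 0, 0], [0, -0.0001, 0.004, 0, 0, 0], [0, -0.0001, 0.004, 0, 0, 0], [0, -0.0001, 0.004, 0, 0, 0]]}}

```text
t: 14.18
position: [0.5105, -0.2141, 0.1518]
eef_rot: [180.0, 0.0, 72.8]
ft_force: [-0.2, 0.0, -3.2]
finger_gap: 0.0177
grip_force: 35.0
```

Call:
{"method": "servo_tool", "body": {"deltas": [[0, -0.0001, 0.004, 0, 0, 0], [0, -0.0001, 0.004, 0, 0, 0], [0, -0.0001, 0.004, 0, 0, 0], [0, -0.0001, 0.004, 0, 0, 0], [0, -0.0001, 0.002, 0, 0, 0]]}}

```text
t: 14.6
position: [0.5101, -0.214, 0.1409]
eef_rot: [-180.0, 0.0, 72.8]
ft_force: [-0.3, -0.2, -4.5]
finger_gap: 0.0178
grip_force: 35.0
```

```bash
python3 st.py
```

```text
t 14.6 under-shoulder mm 20.6 tcp-seat shaker xy mm [-0.4   1.59] yaw [-179.98    0.     72.76]
F shaker [-0.23 -0.25] -4.49 M shaker [ 0.035 -0.062] 0.053
```

Call:
{"method": "servo_tool", "body": {"deltas": [[0, 0, 0.002, 0, 0, 0], [0, -0.0001, 0.002, 0, 0, 0], [0, 0, 0.002, 0, 0, 0], [0, -0.0001, 0.002, 0, 0, 0], [0, 0, 0.002, 0, 0, 0]]}}

```text
t: 15.02
position: [0.5101, -0.2139, 0.1352]
eef_rot: [180.0, 0.0, 72.8]
ft_force: [-0.5, 0.3, -3.7]
finger_gap: 0.0177
grip_force: 35.0
```

Call:
{"method": "servo_tool", "body": {"deltas": [[0, 0, 0.002, 0, 0, 0], [0, -0.0001, 0.002, 0, 0, 0], [0, 0, 0.002, 0, 0, 0], [0, -0.0001, 0.002, 0, 0, 0], [0, 0, 0.002, 0, 0, 0]]}}

```text
t: 15.43
position: [0.51, -0.214, 0.1299]
eef_rot: [180.0, 0.0, 72.8]
ft_force: [-2.3, 1.3, 6.6]
finger_gap: 0.0176
grip_force: 35.0
```

```bash
python3 st.py
```

```text
t 15.43 under-shoulder mm 9.6 tcp-seat shaker xy mm [-0.45  1.57] yaw [1.7996e+02 1.0000e-02 7.2760e+01]
F shaker [-2.54  0.54] 6.64 M shaker [0.128 0.537] -0.04
```

The stack is yielding at about 11 N. I ease slightly to -x and continue slowly.

Call:
{"method": "servo_tool", "body": {"deltas": [[0, -0.0003, 0.0015, 0, 0, 0], [0, -0.0002, 0.0015, 0, 0, 0], [0, 0, 0.0015, 0, 0, 0], [0, -0.0001, 0.0015, 0, 0, 0], [0, 0, 0.0015, 0, 0, 0]]}}

```text
t: 15.85
position: [0.51, -0.214, 0.1256]
eef_rot: [179.9, 0.0, 72.8]
ft_force: [-0.3, 1.1, 6.4]
finger_gap: 0.0177
grip_force: 35.0
```

```bash
python3 st.py
```

```text
t 15.85 under-shoulder mm 5.3 tcp-seat shaker xy mm [-0.47  1.56] yaw [1.7991e+02 2.0000e-02 7.2760e+01]
F shaker [-0.65  0.94] 6.35 M shaker [0.204 0.364] 0.072
```

Call:
{"method": "servo_tool", "body": {"deltas": [[0, 0, 0.001, 0, 0, 0], [0, 0, 0.001, 0, 0, 0], [0, 0, 0.001, 0, 0, 0], [0, 0, 0.001, 0, 0, 0], [0, 0, 0.001, 0, 0, 0]]}}

```text
t: 16.27
position: [0.51, -0.2139, 0.1226]
eef_rot: [179.9, 0.0, 72.8]
ft_force: [-0.5, 1.1, 6.5]
finger_gap: 0.0182
grip_force: 35.0
```

```bash
python3 st.py
```

```text
t 16.27 under-shoulder mm 2.3 tcp-seat shaker xy mm [-0.49  1.61] yaw [1.7992e+02 2.0000e-02 7.2770e+01]
F shaker [-0.85  0.91] 6.55 M shaker [0.215 0.422] 0.012
```

Call:
{"method": "servo_tool", "body": {"deltas": [[0, 0, 0.0008, 0, 0, 0], [0, 0, 0.0008, 0, 0, 0], [0, 0, 0.0008, 0, 0, 0], [0, 0, 0, 0, 0, 0], [0, 0, 0, 0, 0, 0]]}}

```text
t: 16.68
position: [0.51, -0.214, 0.1211]
eef_rot: [179.9, 0.0, 72.8]
ft_force: [-0.5, 1.9, 6.1]
finger_gap: 0.0179
grip_force: 35.0
```

```bash
python3 st.py
```

```text
t 16.68 under-shoulder mm 0.8 tcp-seat shaker xy mm [-0.49  1.56] yaw [1.7992e+02 2.0000e-02 7.2760e+01]
F shaker [-1.03  1.67] 6.15 M shaker [0.15  0.282] -0.007
```

Call:
{"method": "servo_tool", "body": {"deltas": [[0, 0, 0.0006, 0, 0, 0], [0, 0, 0.0006, 0, 0, 0], [0, 0, 0.0004, 0, 0, 0], [0, 0, 0, 0, 0, 0], [0, 0, 0, 0, 0, 0]]}}

```text
t: 17.1
position: [0.51, -0.214, 0.1201]
eef_rot: [179.9, 0.0, 72.8]
ft_force: [-0.2, 1.5, 5.4]
finger_gap: 0.0177
grip_force: 35.0
```

```bash
python3 st.py
```

```text
t 17.1 under-shoulder mm -0.2 tcp-seat shaker xy mm [-0.47  1.57] yaw [1.7992e+02 2.0000e-02 7.2760e+01]
F shaker [-0.63  1.33] 5.36 M shaker [0.138 0.287] -0.017
```

Call:
{"method": "servo_tool", "body": {"deltas": [[0, 0, 0.0005, 0, 0, 0], [0, 0, 0.0005, 0, 0, 0], [0, 0, 0, 0, 0, 0], [0, 0, 0, 0, 0, 0]]}}

```text
t: 17.43
position: [0.51, -0.2139, 0.1197]
eef_rot: [179.9, 0.0, 72.8]
ft_force: [-1.2, 0.9, 7.7]
finger_gap: 0.0177
grip_force: 35.0
```

```bash
python3 st.py
```

```text
t 17.43 under-shoulder mm -0.6 tcp-seat shaker xy mm [-0.44  1.59] yaw [1.7991e+02 2.0000e-02 7.2770e+01]
F shaker [-1.41  0.49] 7.7 M shaker [0.189 0.38 ] -0.02
```

Call:
{"method": "servo_tool", "body": {"deltas": [[0, 0, 0.0005, 0, 0, 0], [0, 0, 0.0005, 0, 0, 0], [0, 0, 0, 0, 0, 0], [0, 0, 0, 0, 0, 0]]}}

```text
t: 17.77
position: [0.51, -0.214, 0.1197]
eef_rot: [179.9, 0.0, 72.8]
ft_force: [-3.7, 1.3, 14.1]
finger_gap: 0.018
grip_force: 35.0
```

```bash
python3 st.py
```

```text
t 17.77 under-shoulder mm -0.6 tcp-seat shaker xy mm [-0.48  1.57] yaw [1.7989e+02 2.0000e-02 7.2770e+01]
F shaker [-3.93  0.09] 14.09 M shaker [0.259 0.89 ] -0.019
```

Seated: z has stopped and the force is up to 14 N. Letting go.

Call:
{"method": "servo_tool", "body": {"deltas": [[0, 0, -0.0005, 0, 0, 0], [0, 0, 0, 0, 0, 0], [0, 0, 0, 0, 0, 0], [0, 0, 0, 0, 0, 0], [0, 0, 0, 0, 0, 0]], "jaw": 0}}

```text
t: 18.18
position: [0.5097, -0.2138, 0.1183]
eef_rot: [-180.0, 0.0, 72.8]
ft_force: [-0.2, -0.2, 0.3]
finger_gap: 0.0442
grip_force: 0.0
```

Call:
{"method": "servo_tool", "body": {"deltas": [[0, 0, 0, 0, 0, 0], [0, 0, 0, 0, 0, 0], [0, 0, 0, 0, 0, 0]]}}

```text
t: 18.43
position: [0.5096, -0.2138, 0.1184]
eef_rot: [-180.0, 0.0, 72.8]
ft_force: [-1.2, -0.3, -0.0]
finger_gap: 0.0471
grip_force: 0.0
```

```bash
python3 st.py
```

```text
t 18.43 under-shoulder mm -1.9 tcp-seat shaker xy mm [-0.88  1.62] yaw [-180.      0.     72.76]
F shaker [-1.05 -0.64] -0.01 M shaker [-0.027 -0.024] 0.043
```

Released. I retract straight up and check.

Call:
{"method": "servo_tool", "body": {"deltas": [[0, 0, -0.02, 0, 0, 0], [0, 0, -0.03, 0, 0, 0], [0, 0, -0.05, 0, 0, 0], [0, 0, -0.06, 0, 0, 0], [0, 0, -0.06, 0, 0, 0]]}}

```text
t: 18.85
position: [0.5092, -0.2136, 0.2516]
eef_rot: [-179.9, -0.0, 72.8]
ft_force: [0.9, 0.6, 0.4]
finger_gap: 0.0474
grip_force: 0.0
```

Call:
{"method": "servo_tool", "body": {"deltas": [[0, 0, -0.06, 0, 0, 0], [0, 0, -0.06, 0, 0, 0], [0, 0, -0.06, 0, 0, 0], [0, 0, 0, 0, 0, 0], [0, 0, 0, 0, 0, 0]]}}

```text
t: 19.27
position: [0.5099, -0.2139, 0.3601]
eef_rot: [179.8, 0.0, 72.8]
ft_force: [-0.5, 0.4, -0.8]
finger_gap: 0.0474
grip_force: 0.0
```

```bash
python3 - <<'E'
from h import *
s=manip.sense(); print(s["position"],s["ft_force"])
r=np.radians(-17.2); ex=np.array([np.cos(r),np.sin(r)]); ey=np.array([-ex[1],ex[0]])
for n in("wrist","scene","top"):
    p,d=manip.camera(n); cv2.imwrite(f"pics/{n}5.png",p); P=cloud(n,d,s)
    q=P[...,:2]-[.510,-.2156]; x=q@ex; y=q@ey; z=P[...,2]
    m=(abs(x)<.03)&(abs(y)<.13)&(abs(z-.111)<.012)
    c=np.c_[x[m],y[m],np.ones(m.sum())]; f=np.linalg.lstsq(c,z[m],rcond=None)[0]
    for _ in range(3):
        k=abs(c@f-z[m])<.0025; f=np.linalg.lstsq(c[k],z[m][k],rcond=None)[0]
    print(n,m.sum(),k.sum(),"top z-.095-.016 mm",1000*(f[2]-.111),"tilt",f[:2],cv2.minAreaRect((c[k][:,:2]*1000).astype(np.float32)))
cv2.imwrite("pics/fin.png",cv2.resize(cv2.imread("pics/scene5.png")[150:370,70:370],None,fx=2,fy=2))
E
```

```text
[ 0.5098831  -0.21389624  0.36008894] [-0.53540307  0.44851484 -0.81299021]
wrist 6340 5637 top z-.095-.016 mm -0.6148342216130975 tilt [-0.00204955  0.00011268] ((-0.12043571472167969, 0.8550796508789062), (239.0645751953125, 44.088645935058594), 89.8343276977539)
scene 2239 1415 top z-.095-.016 mm 0.6525178190913694 tilt [-0.01708709  0.0014708 ] ((0.0856781005859375, 1.591705322265625), (240.71397399902344, 47.403865814208984), 89.89456939697266)
top 803 543 top z-.095-.016 mm 1.6401136994621397 tilt [ 0.01044636 -0.00860403] ((0.7936840057373047, 50.268550872802734), (143.33619689941406, 44.53318786621094), 89.88024139404297)
```

View pics/fin.png

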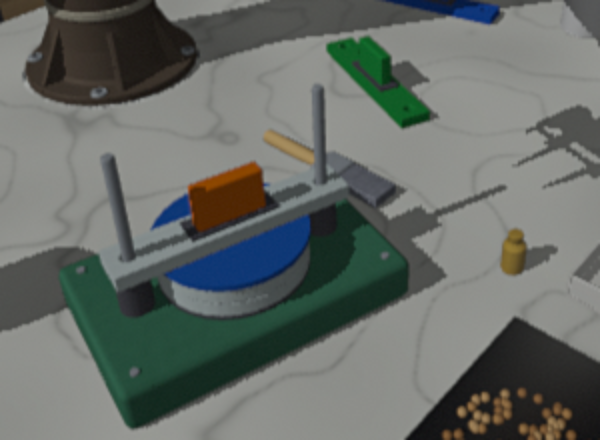

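The bar sits level on both shoulders (pillars at (135,292) and (322,215)) with the rods through its holes. Bar z is within about 1 mm, centred, and the brush and weight haven't moved.

```bash
python3 -c "
from station import manip
print(manip.hand_in())"
```

```text
the job is handed in; nothing more can be done
None
```

The orange-handled clamp bar sits flush on both shoulders with the rods through its holes; I released it, left the brush and the weight untouched, and handed in the job at about 19 s, but no verdict came back.

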